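# Find the fullest rub tin and hold it ready over the empty ramekin

### The arm

A 6-joint arm with a two-finger parallel gripper is mounted at the origin on the work surface. World frame = base frame: x ahead of the robot, y to its left, z up, the work surface at z = 0. Lengths are in m, angles in rad, forces in N, time in s.
With the tool pointing down it reaches from about 0.375 to 0.925 m from the base axis. Payload 5.7 kg.
Tool frame: the origin (TCP) lies at the very end of the fingers, on their centre line; the grasp point (between the pads) lies 19 mm behind it; z points along the fingers, y is the line along which they close (so a half turn about z gives the same grasp; the last joint's range is limited). The gripper opens to 88 mm and grips with 3 to 60 N. Pads are 20 mm wide; open, the fingers measure 115 mm over their backs; the gripper's body (75 mm by 178 mm) begins 61 mm behind the grasp point.
Start: joints at [1.133, 0.359, 1.51, -0, 1.272, -0.115], TCP at [0.19, 0.569, 0.223] pointing down, gripper open.
Joint ranges: [-2.97, 2.97], [-1.01, 2.36], [0.21, 2.38], [-0.96, 4.11], [0.2, 2.71], [-2.98, 2.98]. Speed limits (rad/s): [2.39, 2.39, 3.14, 3.14, 3.14, 3.14].

### API

Orientations are given as a unit quaternion [x, y, z, w].
In Python, from cell import manip, solve_ik, get_image, camera_params, order, status gives the robot as it stands. The module is installed in compiled form; this text tells all that it offers. Calls block until the motion is done:
- manip.goto(position, orientation): joint-space move of the TCP to a pose.
- manip.move_linear(position, rotation=None, max_speed=0.15): straight line of the TCP; rotation=None keeps the orientation; max_speed is the mean speed in m/s.
- manip.goto_joints(angles): joint-space move.
- manip.grip(opening, newtons=None): finger opening in m; newtons is the grip in N (None keeps the last); returns when the fingers have stopped.
- manip.pause(seconds).
- solve_ik(position, orientation): joint angles nearest the present ones, or None.
- get_image(name): name is "scene" or "top" or "wrist"; returns (picture, depth): 480x640x3 uint8, red, green, blue; 480x640 float32, m along the optical axis (not along the pixel's ray), 0 where there is no reading.
- camera_params(name): a dict with "fx", "fy", "cx", "cy" (pixels), "T" (4x4, takes a point from camera to world coordinates). Camera axes: x right, y down, z forward; pixel columns grow to the right and rows downward; lengths in m; the calibration is good to about 2 mm. The wrist camera is an equidistant fisheye: a pixel r from the principal point sees the ray r / f radians off the axis. A picture is of the moment at which its call begins: read the wrist's pose just before it. camera_params takes no time and is no camera call; for the wrist camera it gives the pose at the moment of the call.
A pose or a line that the arm cannot do raises manip.MotionError and nothing moves.
- order.sign_off(): hands the job in; it is judged then, once.
Readings, each from a call of its own:
- status.read_t(): time.
- status.read_joints(): joint angles.
- status.read_qd(): joint speeds.
- status.read_joint_torque(): joint torques, N m.
- status.read_ee_pos(): TCP position.
- status.read_tool_rot(): TCP orientation.
- status.read_ft_force(): force on the tool from outside, world axes, zero at the start.
- status.read_moment(): the same for the moment, N m.
- status.read_grip_width(): finger opening in m.
- status.read_grasp_force(): force on a finger pad.
Only numpy, scipy, OpenCV 4.12 (cv2) and the standard library are available. Lean on these libraries where they do the work, as an engineer would, in place of code of your own. Each camera call takes 0.05 s, during which the arm holds its last target. There are 200 camera calls.

### The job

Heft the three closed tins on the board one at a time, going from the robot's left to its right: lift each straight up about 5 cm for a second to feel its weight, and stand it back in its own place before lifting the next. Then take the heaviest and finish holding it in the gripper, still and upright, centred over the empty ramekin (the one without the lemon) with the tin's underside about 10 cm above the rim; do not put it down. Leave the other two tins standing in their places and do not disturb the ramekins, the lemon or the other things on the ledge.

Things in the scene. Friction and masses are not known exactly. Their poses are not given: they have to be found in the camera images.
- tin_1_center (a point): one of three outwardly identical closed plain metal tins, upright cylinders 60 mm across and 110 mm tall (the heaviest weighs 0.4 to 0.5 kg, the others 0.1 to 0.25 kg), standing in a row on the board. This point is the tin's centre, 55 mm above its underside; z is its upright axis. Which tin stands in which place and their weights vary.
- tin_2_center (a point): one of three outwardly identical closed plain metal tins, upright cylinders 60 mm across and 110 mm tall (the heaviest weighs 0.4 to 0.5 kg, the others 0.1 to 0.25 kg), standing in a row on the board. This point is the tin's centre, 55 mm above its underside; z is its upright axis. Which tin stands in which place and their weights vary.
- tin_3_center (a point): one of three outwardly identical closed plain metal tins, upright cylinders 60 mm across and 110 mm tall (the heaviest weighs 0.4 to 0.5 kg, the others 0.1 to 0.25 kg), standing in a row on the board. This point is the tin's centre, 55 mm above its underside; z is its upright axis. Which tin stands in which place and their weights vary.
- spot_left (a point): the left tin place on the board (towards +y; the board is fixed, 110 x 400 mm, 12 mm thick, its top 12 mm above the ledge, its long side along its own y axis, turned up to 0.25 rad. This point's axes are the board's: y along the row towards the left, x away from the robot), a point on the board's top face; no mark is seen there. A tin stands within about 10 mm of it at the start.
- spot_middle (a point): the middle tin place on the board (130 mm from the left and right places), a point on the board's top face; no mark is seen there. A tin stands within about 10 mm of it at the start.
- spot_right (a point): the right tin place on the board (towards -y), a point on the board's top face; no mark is seen there. A tin stands within about 10 mm of it at the start.
- ramekin_1_rim (a point): centre of the rim of one of two identical white ceramic ramekins, loose on the ledge, 90 mm across the rim, 45 mm tall, wall 4 mm; this point is 45 mm above the ledge. One of the two has a lemon in it, the other is empty; which one varies.
- ramekin_2_rim (a point): centre of the rim of one of two identical white ceramic ramekins, loose on the ledge, 90 mm across the rim, 45 mm tall, wall 4 mm; this point is 45 mm above the ledge. One of the two has a lemon in it, the other is empty; which one varies.
- lemon_center (a point): centre of a lemon about 56 mm across that sits in one of the ramekins
- grinder: glass salt grinder with a steel cap, 54 mm across, 155 mm tall, upright; origin under its centre. Bystander.
- skewer_holder: bamboo tube 68 mm across and 125 mm tall with skewers standing in it up to 215 mm; origin under its centre. Bystander.
- spatula: red plastic spatula 300 mm long lying along its x axis; origin under its middle. Bystander.
- tongs: stainless steel tongs 270 mm long, 66 mm wide, 16 mm high, lying along their x axis; origin under their middle. Bystander.
Mind the look-alikes: they are no part of the job. Leave any green or red look-alike of the part that bears tin_3_center alone. What is shaped like the part that bears tin_2_center but pink is not meant.

How it is judged:
On the way, in this order (a step that is already met when the one before it is completed fails the run):
1. the left tin is held at least 25 mm clear of the board over its place while the other two stand on the board (((height (world z) of tin_1_center above 0.092 m and horizontal distance between tin_1_center and spot_left below 0.06 m and contact force between tin_1 and the fingers above 1 N and height (world z) of each of tin_2_center, tin_3_center below 0.075 m) or (height (world z) of tin_2_center above 0.092 m and horizontal distance between tin_2_center and spot_left below 0.06 m and contact force between tin_2 and the fingers above 1 N and height (world z) of each of tin_1_center, tin_3_center below 0.075 m) or (height (world z) of tin_3_center above 0.092 m and horizontal distance between tin_3_center and spot_left below 0.06 m and contact force between tin_3 and the fingers above 1 N and height (world z) of each of tin_1_center, tin_2_center below 0.075 m))), for 0.3 s.
2. the middle tin is held at least 25 mm clear of the board over its place while the other two stand on the board (((height (world z) of tin_1_center above 0.092 m and horizontal distance between tin_1_center and spot_middle below 0.06 m and contact force between tin_1 and the fingers above 1 N and height (world z) of each of tin_2_center, tin_3_center below 0.075 m) or (height (world z) of tin_2_center above 0.092 m and horizontal distance between tin_2_center and spot_middle below 0.06 m and contact force between tin_2 and the fingers above 1 N and height (world z) of each of tin_1_center, tin_3_center below 0.075 m) or (height (world z) of tin_3_center above 0.092 m and horizontal distance between tin_3_center and spot_middle below 0.06 m and contact force between tin_3 and the fingers above 1 N and height (world z) of each of tin_1_center, tin_2_center below 0.075 m))), for 0.3 s.
3. the right tin is held at least 25 mm clear of the board over its place while the other two stand on the board (((height (world z) of tin_1_center above 0.092 m and horizontal distance between tin_1_center and spot_right below 0.06 m and contact force between tin_1 and the fingers above 1 N and height (world z) of each of tin_2_center, tin_3_center below 0.075 m) or (height (world z) of tin_2_center above 0.092 m and horizontal distance between tin_2_center and spot_right below 0.06 m and contact force between tin_2 and the fingers above 1 N and height (world z) of each of tin_1_center, tin_3_center below 0.075 m) or (height (world z) of tin_3_center above 0.092 m and horizontal distance between tin_3_center and spot_right below 0.06 m and contact force between tin_3 and the fingers above 1 N and height (world z) of each of tin_1_center, tin_2_center below 0.075 m))), for 0.3 s.
At the end, for the whole second after the job is handed in: Heaviest tin held by the fingers, upright within 0.2 rad, nearly still, centre within 30 mm horizontally of the lemonless ramekin's centre, underside 60 to 180 mm above its rim; the other two stand upright on the board, untouched, within 30 mm of their start (((height (world z) of tin_1_center between 0.16 and 0.28 m and angle between tin_1_center's own z axis and vertical below 0.2 rad and contact force between tin_1 and the fingers above 1 N and linear speed of tin_1 below 0.04 m/s and ((horizontal distance between lemon_center and ramekin_1_rim below 0.04 m and horizontal distance between tin_1_center and ramekin_2_rim below 0.03 m) or (horizontal distance between lemon_center and ramekin_2_rim below 0.04 m and horizontal distance between tin_1_center and ramekin_1_rim below 0.03 m)) and height (world z) of tin_2_center between 0.06 and 0.075 m and angle between each of tin_2_center, tin_3_center's own z axis and vertical below 0.1 rad and distance of each of tin_2_center, tin_3_center from where it was at the start of the episode below 0.03 m and contact force between each of tin_2, tin_3 and the fingers below 0.1 N and contact force between tin_2 and board between 0.5 and 3.1 N and height (world z) of tin_3_center between 0.06 and 0.075 m and contact force between tin_3 and board between 0.5 and 3.1 N) or (height (world z) of tin_2_center between 0.16 and 0.28 m and angle between tin_2_center's own z axis and vertical below 0.2 rad and contact force between tin_2 and the fingers above 1 N and linear speed of tin_2 below 0.04 m/s and ((horizontal distance between lemon_center and ramekin_1_rim below 0.04 m and horizontal distance between tin_2_center and ramekin_2_rim below 0.03 m) or (horizontal distance between lemon_center and ramekin_2_rim below 0.04 m and horizontal distance between tin_2_center and ramekin_1_rim below 0.03 m)) and height (world z) of tin_1_center between 0.06 and 0.075 m and angle between each of tin_1_center, tin_3_center's own z axis and vertical below 0.1 rad and distance of each of tin_1_center, tin_3_center from where it was at the start of the episode below 0.03 m and contact force between each of tin_1, tin_3 and the fingers below 0.1 N and contact force between tin_1 and board between 0.5 and 3.1 N and height (world z) of tin_3_center between 0.06 and 0.075 m and contact force between tin_3 and board between 0.5 and 3.1 N) or (height (world z) of tin_3_center between 0.16 and 0.28 m and angle between tin_3_center's own z axis and vertical below 0.2 rad and contact force between tin_3 and the fingers above 1 N and linear speed of tin_3 below 0.04 m/s and ((horizontal distance between lemon_center and ramekin_1_rim below 0.04 m and horizontal distance between tin_3_center and ramekin_2_rim below 0.03 m) or (horizontal distance between lemon_center and ramekin_2_rim below 0.04 m and horizontal distance between tin_3_center and ramekin_1_rim below 0.03 m)) and height (world z) of tin_1_center between 0.06 and 0.075 m and angle between each of tin_1_center, tin_2_center's own z axis and vertical below 0.1 rad and distance of each of tin_1_center, tin_2_center from where it was at the start of the episode below 0.03 m and contact force between each of tin_1, tin_2 and the fingers below 0.1 N and contact force between tin_1 and board between 0.5 and 3.1 N and height (world z) of tin_2_center between 0.06 and 0.075 m and contact force between tin_2 and board between 0.5 and 3.1 N))); the arm keeps its last pose, push and grip.
It fails at once if the grinder, skewer holder, spatula or tongs are moved more than 30 mm (distance of any of grinder, skewer_holder, spatula, tongs from where it was at the start of the episode above 0.03 m).
It fails at once if a ramekin is moved more than 30 mm (distance of any of ramekin_1_rim, ramekin_2_rim from where it was at the start of the episode above 0.03 m).
It fails at once if the lemon is moved more than 40 mm (distance of lemon_center from where it was at the start of the episode above 0.04 m).
It fails at once if a tin is tipped over (angle between any of tin_1_center, tin_2_center, tin_3_center's own z axis and vertical above 0.6 rad).
It also fails if it takes over 72 s, if anything falls off the work surface, if the arm or the gripper's body presses on something with over 40 N, if the wrist force passes 120 N, or if a joint passes its speed limit or range.

## Working session

There is one attempt and no reset: what is moved stays moved. The work goes in short steps, each a Python script; the robot and the scene stay as the last script left them, time stands still between calls to the robot, and variables do not carry over. Pictures are saved under pics/ and viewed, at most 10 in all, crops included, and the job is handed in when it is done.

```bash
mkdir -p pics
python3 - <<'E'
from cell import *
import cv2,numpy as np
for n in("top","scene"):
    im,d=get_image(n); cv2.imwrite(f"pics/{n}0.png",im[...,::-1]); np.save(f"pics/{n}0.npy",d)
    p=camera_params(n); print(n,p["fx"],p["cx"],p["cy"],np.round(p["T"],3).tolist())
print(status.read_t(),status.read_tool_rot(),status.read_ft_force())
E
```

```text
top 602.1254712876865 320.2977924687278 236.91630663212382 [[-0.008, -0.993, 0.117, 0.335], [-1.0, 0.009, 0.003, -0.016], [-0.004, -0.117, -0.993, 1.454], [0.0, 0.0, 0.0, 1.0]]
scene 572.47649505157 317.47446510468137 252.16863092371327 [[-0.64, 0.534, -0.552, 1.275], [0.768, 0.437, -0.468, 0.647], [-0.008, -0.724, -0.69, 1.049], [0.0, 0.0, 0.0, 1.0]]
0.1 [ 1.60693339e-01  9.87004039e-01 -7.93498896e-04 -2.19009494e-04] [-0.14011978 -1.25921778  0.98007836]
```

View pics/top0.png

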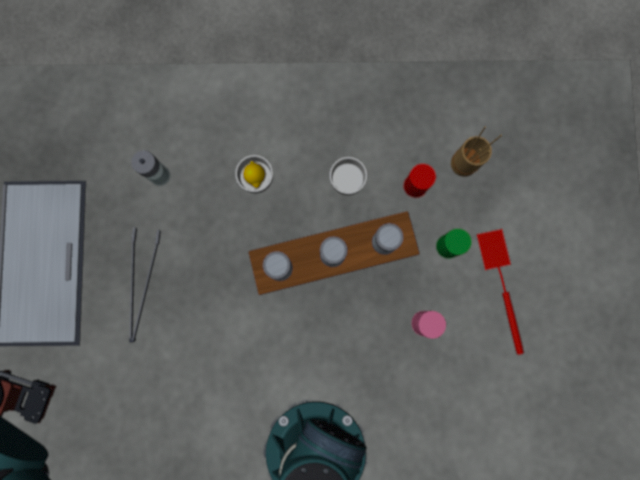

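View pics/scene0.png

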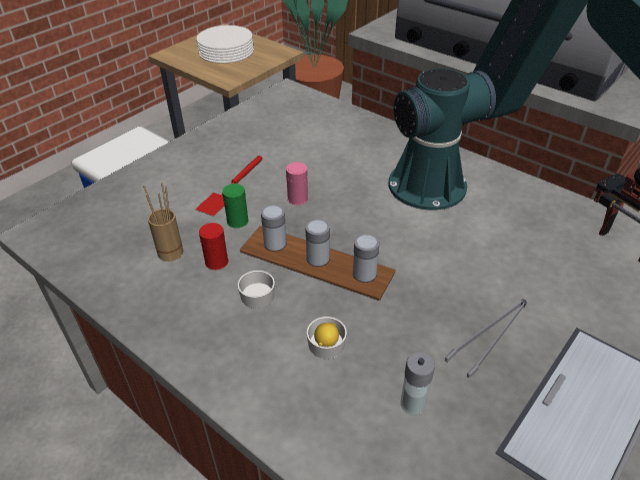

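Top view: grey tins on the board at (277,265), (334,250) and (388,237), from left to right. The look-alikes off the board are red (420,180), green (455,243) and pink (429,324), and none of them is meant because the tins are plain metal. The lemon ramekin is at (254,174) and the empty one at (348,176). I'll measure these and confirm them in one crop.

```bash
cat > h.py <<'E'
from cell import *
import cv2,numpy as np
from scipy.optimize import least_squares
def cloud(n,d):
    p=camera_params(n);v,u=np.mgrid[:480,:640]
    c=np.stack([(u-p["cx"])/p["fx"]*d,(v-p["cy"])/p["fy"]*d,d],-1)
    return c@p["T"][:3,:3].T+p["T"][:3,3]
def circ(n,d,u,v,z0,z1,r=26):
    w=cloud(n,d)[v-r:v+r,u-r:u+r].reshape(-1,3)
    w=w[(w[:,2]>z0)&(w[:,2]<z1)]
    (x,y),R=cv2.minEnclosingCircle(w[:,:2].astype(np.float32))
    return np.round([x,y,R,*np.median(w,0),len(w)],4)
E
python3 - <<'E'
from h import *
d=np.load("pics/top0.npy")
for u,v in((277,265),(334,250),(388,237)): print(circ("top",d,u,v,.112,.135))
for u,v in((254,174),(348,176)): print(circ("top",d,u,v,.038,.052))
w=cloud("top",d); im=cv2.imread("pics/top0.png").astype(int)
reg=np.zeros((480,640),bool); reg[205:300,240:425]=1
m=reg&(im[...,2]-im[...,0]>25)&(abs(w[...,2]-.012)<.01)
q=w[m]; r=cv2.minAreaRect(q[:,:2].astype(np.float32)*1000); print(r,np.median(q[:,2]))
cv2.imwrite("pics/crop.png",cv2.resize(cv2.imread("pics/top0.png")[140:310,225:480],(765,510),interpolation=cv2.INTER_CUBIC))
E
```

```text
[4.310e-01 8.550e-02 3.040e-02 4.310e-01 8.600e-02 1.229e-01 5.880e+02]
[ 4.632e-01 -4.100e-02  3.060e-02  4.630e-01 -4.040e-02  1.225e-01
  5.800e+02]
[ 4.918e-01 -1.658e-01  3.060e-02  4.914e-01 -1.653e-01  1.220e-01
  5.820e+02]
[6.557e-01 1.452e-01 4.520e-02 6.525e-01 1.429e-01 4.530e-02 4.130e+02]
[ 6.494e-01 -7.980e-02  4.540e-02  6.563e-01 -8.000e-02  4.420e-02
  2.180e+02]
((466.96563720703125, -43.41139221191406), (109.21598052978516, 398.9578857421875), 13.730263710021973) 0.012160478045636358
```

View pics/crop.png

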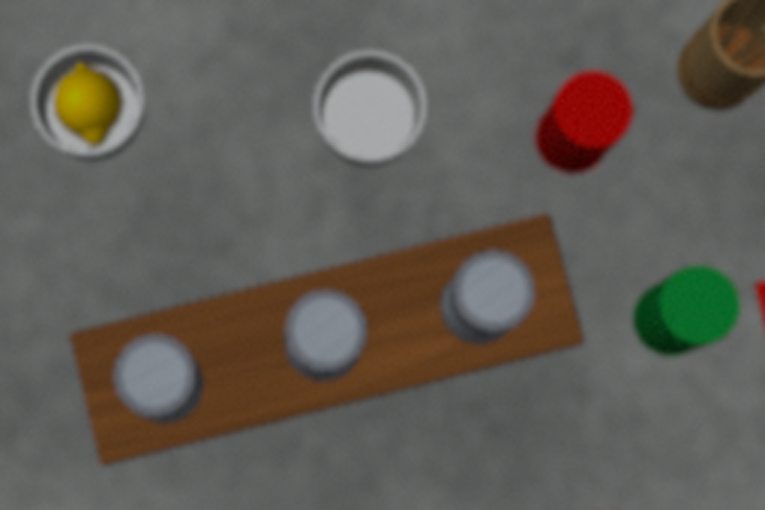

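The sizes match what was given: tins 30 mm in radius with tops at 0.122, rims 45 mm in radius at 0.045, board 109×399 mm turned 0.24 rad. The crop confirms three plain grey tins on the board (155,377), (325,333), (492,292), the empty ramekin at (370,107) and the lemon at (87,100). I'll heft the left tin first.

```bash
cat >> h.py <<'E'
TIN=[(.431,.0857),(.4632,-.0408),(.4918,-.1656)]
a=.2396
def quat(s=1):
    from scipy.spatial.transform import Rotation as R
    y=s*np.array([np.cos(a),np.sin(a),0]);z=np.array([0,0,-1.]);return R.from_matrix(np.c_[np.cross(y,z),y,z]).as_quat()
def best(p):
    c=[(abs(j[5]),s) for s in(1,-1) if (j:=solve_ik(p,quat(s))) is not None]; print(c); return quat(min(c)[1])
ZG=.068
def fz(): return np.mean([np.array(status.read_ft_force()) for _ in range(1)],0)
def pick(i,q):
    x,y=TIN[i]
    manip.goto([x,y,.175],q); manip.pause(.3); f0=fz()
    manip.move_linear([x,y,ZG]); manip.grip(.05,40); 
    print("w",status.read_grip_width(),"F",status.read_grasp_force())
    manip.move_linear([x,y,ZG+.05],max_speed=.08); manip.pause(1.)
    print(i,"weight",np.round(f0-fz(),2),"width",status.read_grip_width(),"ee",np.round(status.read_ee_pos(),4),status.read_t())
def place(i):
    x,y=TIN[i]
    manip.move_linear([x,y,ZG+.0005],max_speed=.06); manip.pause(.2); manip.grip(.088)
    manip.move_linear([x,y,.175]); print(status.read_t())
E
python3 - <<'E'
from h import *
q=best([*TIN[0],.175]); np.save("q.npy",q)
for t in TIN+[(.652,-.08)]: print(solve_ik([*t,.2],q))
pick(0,q)
im,d=get_image("scene"); cv2.imwrite("pics/lift0.png",im[100:400,120:520,::-1])
E
```

```text
[(np.float64(0.20076107031222845), 1), (np.float64(2.940831583277565), -1)]
[ 3.88389297e-02  1.51245679e-01  1.86852238e+00 -4.44089210e-16
  1.12182459e+00 -2.00761070e-01]
[-2.36577932e-01  1.88790034e-01  1.81967916e+00 -4.44089210e-16
  1.13312346e+00 -4.76177932e-01]
[-4.57963344e-01  2.65995445e-01  1.71204544e+00 -4.44089210e-16
  1.16355177e+00 -6.97563344e-01]
[-2.27170661e-01  4.59023576e-01  1.40567520e+00 -4.44089210e-16
  1.27689388e+00 -4.66770661e-01]
w 0.059409109146438724 F 39.993745274841785
0 weight [0.32 0.27 1.24] width 0.059316670487013105 ee [0.431  0.0857 0.118 ] 5.5583
```

View pics/lift0.png

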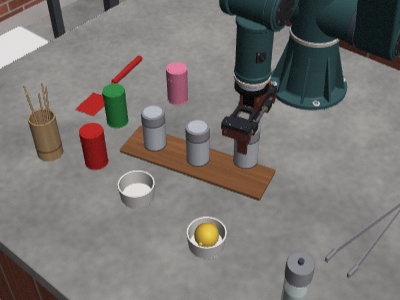

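The picture shows the left tin (crop 247,145) held upright and clear of the board. It weighs about 1.2 N, so it is light. Next I'll put it back and heft the middle and right tins.

Run:
```python
from h import *
q=np.load("q.npy")
place(0); pick(1,q); place(1); pick(2,q); place(2)
im,d=get_image("scene"); cv2.imwrite("pics/after.png",im[100:400,120:520,::-1])
```

```text
8.275
w 0.05908721892891877 F 39.94970225729048
1 weight [1.1  0.54 1.46] width 0.05918826144356691 ee [ 0.4632 -0.0408  0.118 ] 12.3667
15.0417
w 0.05886665873070602 F 39.97299020178616
2 weight [0.57 0.68 3.92] width 0.05886891894578203 ee [ 0.4918 -0.1656  0.118 ] 19.1333
21.8083
```

View pics/after.png

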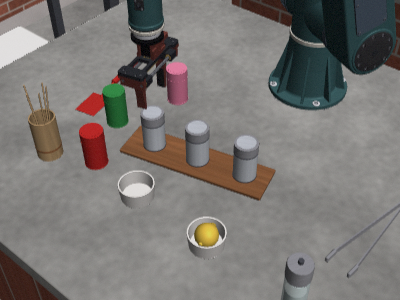

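All three tins stand upright back in their places (crop 153,130; 197,144; 245,160). The right tin, at 3.9 N, is clearly the heaviest, so I'll take it to the empty ramekin.

Run:
```python
from h import *
q=np.load("q.npy"); x,y=TIN[2]
manip.move_linear([x,y,ZG]); manip.grip(.05,40)
manip.move_linear([x,y,.201],max_speed=.1)
manip.move_linear([.6505,-.080,.201],max_speed=.1); manip.pause(1)
print(status.read_ee_pos(),status.read_grip_width(),status.read_grasp_force(),status.read_ft_force(),status.read_t())
im,d=get_image("scene"); cv2.imwrite("pics/fin.png",cv2.resize(im[100:400,120:520,::-1],(800,600)))
d=get_image("top")[1]
for u,v in((277,265),(334,250)): print(circ("top",d,u,v,.112,.135))
```

```text
[ 0.65049465 -0.07999335  0.2009884 ] 0.058679532182266674 39.966578939929605 [-0.33800575  0.06397862 -4.24422833] 27.7333
[4.360e-01 9.640e-02 2.770e-02 4.382e-01 1.038e-01 1.228e-01 1.820e+02]
[ 0.  0.  0. nan nan nan  0.]
  return _methods._mean(a, axis=axis, dtype=dtype,
  ret = um.true_divide(
```

View pics/fin.png

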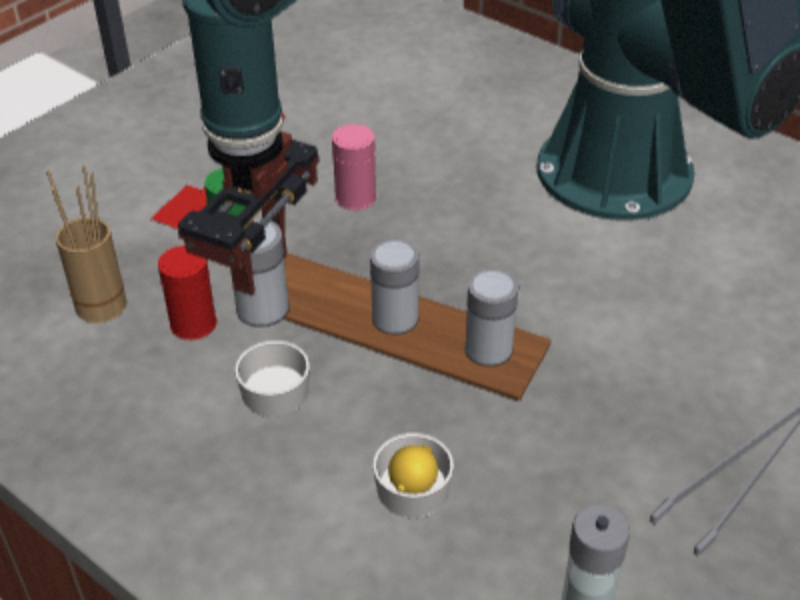

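The final picture shows the heavy tin at (262,275), upright and held about 10 cm above the empty ramekin (272,375). The other two tins stand on the board at (395,288) and (492,318), and nothing else has moved.

```bash
python3 -c "
from h import *
d=np.load('pics/scene0.npy');print(circ('scene',d,256,287,.038,.052))
print(order.sign_off())"
```

```text
[ 6.488e-01 -7.880e-02  4.710e-02  6.480e-01 -8.230e-02  4.170e-02
  2.130e+02]
the job is handed in; nothing more can be done
None
```

I hefted all three tins and handed the job in: the right tin is the heaviest (about 3.9 N, against 1.2 N left and 1.5 N middle), and it is held still and upright about 10 cm above the empty ramekin; no verdict came back.

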